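# Clip a spare drill battery into its holder and tug-test it

### The job

Put the spare drill battery into one of the two bench holders, press it down until it is fully home, then tug it firmly straight up (about 15 N) for about a second to make sure that the latches have caught it. One of the holders has worn latches that let the battery lift out: if that happens, clip it into the other holder, press it home there and tug again. Once it holds, leave it there fully home, let go, and do not disturb the other things.

Things in the scene. Friction and masses are not known exactly. Their poses are not given: they have to be found in the camera images.
- battery: black drill battery with a green band, upright, about 0.3 kg; origin at the centre of its underside. Body 108 mm long (x) x 58 mm wide (y) x 70 mm high (z); its foot is 124 mm long and 14 mm high, so it sticks out 8 mm at each x end: the latches hold it by the foot's upper side. Both ends are alike
- battery_center (a point): centre of the battery, half-way up (35 mm over its underside), same axes. Grasp it across its 58 mm width, about 10 mm above this point; nothing stands beside it there, in a holder or out of it
- battery_foot (a point): centre of the battery's underside; same axes
- holder_one: one of two grey holders that look alike, screwed to the bench; one has good latches, the other worn ones, which is which is not known. 184 mm long (x) x 92 mm wide (y); origin under its middle. Battery goes in from above, long axis along x, either way round. Clearance 1.6 mm all round; side walls flare out up to 20 mm, end towers stand 36 mm over the floor
- holder_two: one of two grey holders that look alike, screwed to the bench; one has good latches, the other worn ones, which is which is not known. 184 mm long (x) x 92 mm wide (y); origin under its middle. Battery goes in from above, long axis along x, either way round. Clearance 1.6 mm all round; side walls flare out up to 20 mm, end towers stand 36 mm over the floor
- holder_one_seat (a point): centre of this holder's floor, 12 mm over the bench; the battery's underside rests here when fully home. Its weight alone does not close the latches: about 10 mm short of home it rests on their ramps; a push of 5 to 10 N snaps it home. Good latches then hold any pull, with 1 mm of play; worn ones feel alike going in but let it out at a pull of 9 to 12 N
- holder_two_seat (a point): centre of this holder's floor, 12 mm over the bench; the battery's underside rests here when fully home. Its weight alone does not close the latches: about 10 mm short of home it rests on their ramps; a push of 5 to 10 N snaps it home. Good latches then hold any pull, with 1 mm of play; worn ones feel alike going in but let it out at a pull of 9 to 12 N
- holder_one_latch_near: orange spring latch at the near end of the first holder: a 24 mm wide nose that slides level, along the holder's long axis, by up to 7 mm. Origin at the tip of the nose, 20 mm over the holder's floor and, at rest, 58 mm from the holder's middle; its top is a 45 degree ramp. Its underside, which tells a good latch from a worn one, cannot be seen.
- holder_one_latch_far: orange spring latch at the far end of the first holder: a 24 mm wide nose that slides level, along the holder's long axis, by up to 7 mm. Origin at the tip of the nose, 20 mm over the holder's floor and, at rest, 58 mm from the holder's middle; its top is a 45 degree ramp. Its underside, which tells a good latch from a worn one, cannot be seen.
- holder_two_latch_near: orange spring latch at the near end of the second holder: a 24 mm wide nose that slides level, along the holder's long axis, by up to 7 mm. Origin at the tip of the nose, 20 mm over the holder's floor and, at rest, 58 mm from the holder's middle; its top is a 45 degree ramp. Its underside, which tells a good latch from a worn one, cannot be seen.
- holder_two_latch_far: orange spring latch at the far end of the second holder: a 24 mm wide nose that slides level, along the holder's long axis, by up to 7 mm. Origin at the tip of the nose, 20 mm over the holder's floor and, at rest, 58 mm from the holder's middle; its top is a 45 degree ramp. Its underside, which tells a good latch from a worn one, cannot be seen.
- tape_measure_mid (a point): bystander: yellow pocket tape measure, 70 x 74 x 35 mm, at mid-height
- sanding_block_mid (a point): bystander: wooden sanding block, 58 x 100 x 34 mm, at mid-height
- glue_bottle_mid (a point): bystander: white glue bottle with a red tip, 44 x 62 x 183 mm, upright, the point is 70 mm over its underside

How it is judged (in metres and radians):
On the way, in this order (a step that is already met when the one before it is completed fails the run):
1. the battery is fully home in one of the holders (((horizontal distance between battery_foot and holder_one_seat below 0.006 m and z of battery_foot in the frame of holder_one_seat below 0.003 m and angle between battery_foot's own z axis and vertical below 0.06 rad) or (horizontal distance between battery_foot and holder_two_seat below 0.006 m and z of battery_foot in the frame of holder_two_seat below 0.003 m and angle between battery_foot's own z axis and vertical below 0.06 rad))), for 0.2 s.
2. a firm upward tug on the battery is held by the latches: it stays home while a latch bears on it with more than 4.5 N (worn latches cannot) ((((horizontal distance between battery_foot and holder_one_seat below 0.006 m and z of battery_foot in the frame of holder_one_seat below 0.003 m and angle between battery_foot's own z axis and vertical below 0.06 rad) and contact force between any of holder_one_latch_near, holder_one_latch_far and battery above 4.5 N) or ((horizontal distance between battery_foot and holder_two_seat below 0.006 m and z of battery_foot in the frame of holder_two_seat below 0.003 m and angle between battery_foot's own z axis and vertical below 0.06 rad) and contact force between any of holder_two_latch_near, holder_two_latch_far and battery above 4.5 N))), for 0.2 s.
At the end, for the whole second after the job is handed in: the battery is released, at rest and fully home in a holder, after it passed the tug: underside within 3 mm of the holder's floor, within 6 mm of its middle, tilted less than 0.06 rad (((horizontal distance between battery_foot and holder_one_seat below 0.006 m and z of battery_foot in the frame of holder_one_seat below 0.003 m and angle between battery_foot's own z axis and vertical below 0.06 rad) or (horizontal distance between battery_foot and holder_two_seat below 0.006 m and z of battery_foot in the frame of holder_two_seat below 0.003 m and angle between battery_foot's own z axis and vertical below 0.06 rad)) and linear speed of battery below 0.02 m/s and contact force between the fingers and battery below 0.1 N); the robot touches nothing.
It fails at once if the tape measure is pushed more than 30 mm from its place (distance of tape_measure_mid from where it was at the start of the episode above 0.03 m).
It fails at once if the sanding block is pushed more than 30 mm from its place (distance of sanding_block_mid from where it was at the start of the episode above 0.03 m).
It fails at once if the glue bottle is pushed more than 30 mm from its place (distance of glue_bottle_mid from where it was at the start of the episode above 0.03 m).
It also fails if it takes over 72 s, if anything falls off the work surface, if the arm or the gripper's body presses on something with over 40 N, if the wrist force passes 120 N, or if a joint passes its speed limit or range.

### The arm

A 6-joint arm with a two-finger parallel gripper is mounted at the origin on a cart in front of the work surface, level with it; the furniture and walls round the work are solid. World frame = base frame: x ahead of the robot, y to its left, z up, the work surface at z = 0. Lengths are in mm, angles in rad, forces in N, time in s.
With the tool pointing down it reaches from about 250 to 775 mm from the base axis. Payload 8.9 kg.
Tool frame: the origin (TCP) lies midway between the tips of the shut fingers; the grasp point (between the pads) lies 19 mm behind it; z points along the fingers, y is the line along which they close (so a half turn about z gives the same grasp; the last joint's range is limited). The gripper opens to 85 mm and grips with 20 to 120 N. Pads are 22 mm wide; open, the fingers measure 114 mm over their backs; the gripper's body (76 mm by 85 mm) begins 54 mm behind the grasp point. The pads swing forward as they close: fully open they stand 13 mm farther back than shut.
Start: joints at [0.964, 0.291, -0.153, 1.127, 0, 1.431], TCP at [236.729, 468.597, 231.305] pointing down, gripper open.
Joint ranges: [-2.52, 2.52], [-0.91, 1.74], [-1.3, 1.37], [-1.96, 2.02], [-1.52, 1.47], [-3.14, 3.14]. Speed limits (rad/s): [2.22, 2.22, 2.79, 3.14, 3.14, 3.14].

### API

Orientations are given as a rotation vector (axis times angle).
In Python, from workcell import read_state, get_image, job_done, find_in, pinpoint gives the robot as it stands. The module is installed in compiled form; this text tells all that it offers.
- The arm moves only by the shell command python3 -m crank 'ROWS' [OPENING] [FORCE]. ROWS is JSON, a list of rows, each a list of 6 numbers: the shift along the tool's x, y, z each as a share of 300 mm, from -1 to 1, then the turn, a rotation vector about the tool's x, y, z each as a share of 45 degrees, from -1 to 1. A call has 1 to 12 rows; each row is the pose to reach, as a shift and turn from the pose commanded when the call began, along the tool's axes at that moment; what a row does not reach only later rows make up. A row lasts 1/10 s, in which the tool goes at most 50 mm and 8.59 degrees, less where a joint would pass 70% of its speed; a pose out of reach is approached as far as the arm can. A call with a number of a shift or a turn outside -1 to 1 is refused whole. A call with a gripper value outside its range is refused whole. OPENING is the opening, from -1 (shut) to 1 (fully open), set as the call begins (- or left out, the last holds). The fingers move at their own pace and stop on an object; FORCE is the grip in N (left out, the last holds). Time passes only in rows, so rows that repeat a pose let the fingers close. It gives the time, the measured TCP pose, the force, the opening and the grip force at its end, in the units of the state.
- read_state(): the state, without advancing time (a new reading comes with each control period).
- get_image(name): name is "side" or "top"; returns a dict with "img" (384x512x3 uint8, blue, green, red), "fx", "fy", "cx", "cy" (pixels), "pose" (4x4, takes a point from camera to world coordinates). Camera axes: x right, y down, z forward; pixel columns grow to the right and rows downward; lengths in mm; the calibration is good to about 2 mm. A picture is of the moment at which its call begins. There is no depth.
- job_done(): hands the job in; it is judged then, once.
Trained networks look in a picture, given as the dict that the camera call returned (one of the last four; its "shot" number tells which), for a name from the list of things; names that differ only in an ending like _2 or _b are one class to them, and where a whole thing is asked for, a point or a joint stands for the part that bears it (a point fixed in the world has none). Each returns a list of dicts, best first, with "score" (0 to 1); they miss things now and then, are a little off and sometimes report something else, mostly with a low value. They report only what shows in the picture. A call takes as long as a camera call.
- find_in(query, picture): "centre" ([x, y, z] in mm, in world coordinates, good to about 4 mm: the middle of the surface that is visible of it).
- pinpoint(query, picture): "centre" ([x, y, z] in mm, in world coordinates, good to about 4 mm: a listed point, or the origin of a listed thing).
The state is a dict: "time": time; "qpos": joint angles; "qd": joint speeds; "joint_efforts": joint torques, N m; "position": TCP position; "tcp_rot": TCP orientation; "force": force on the tool from outside, world axes, zero at the start; "torque": the same for the moment, N m; "gripper_width": opening from 0.0 (shut) to 1.0 (fully open); "finger_force": force on a finger pad.
Only numpy, scipy, OpenCV 4.12 (cv2) and the standard library are available. Lean on these libraries where they do the work, as an engineer would, in place of code of your own. Each camera call takes 0.05 s, during which the arm holds its last target. There are 200 camera calls.

## Working session

There is one attempt and no reset: what is moved stays moved. The work goes in short steps, Python scripts to look and compute and a shell command to move; the robot and the scene stay as the last step left them, time stands still between calls to the robot, and variables do not carry over. Pictures are saved under pics/ and viewed, at most 10 in all, crops included, and the job is handed in when it is done.

```bash
mkdir -p pics; python3 - <<'E'
from workcell import *
import cv2
s=read_state(); print({k:s[k] for k in('time','position','tcp_rot','force','gripper_width')})
for n in('top','side'):
    p=get_image(n); cv2.imwrite(f'pics/{n}0.png',p['img'])
    print(n,p['fx'],p['cx'],p['cy'],p['pose'])
    for q in('battery_center','battery_foot','holder_one_seat','holder_two_seat','holder_one_latch_near','holder_one_latch_far','tape_measure_mid','sanding_block_mid','glue_bottle_mid'):
        print(q,[([round(float(v)) for v in d['centre']],round(d['score'],2)) for d in pinpoint(q,p)[:4]])
E
```

```text
{'time': 0.0, 'position': array([236.48853112, 468.24468308, 230.72009472]), 'tcp_rot': array([-7.28023415e-01, -3.05559641e+00,  1.88878020e-03]), 'force': array([-0.25508216,  0.37149184, -0.35707715]), 'gripper_width': 0.9996170055421432}
top 464.93677452931325 256.1710434527155 192.491417310045 [[-2.86325578e-02 -9.89333101e-01  1.42829240e-01  3.69696828e+02]
 [-9.99589044e-01  2.85367755e-02 -2.71943235e-03  8.47162691e+01]
 [-1.38546151e-03 -1.42848408e-01 -9.89743610e-01  1.39389239e+03]
 [ 0.00000000e+00  0.00000000e+00  0.00000000e+00  1.00000000e+00]]
battery_center [([506, -304, 35], 0.9)]
battery_foot [([502, -305, 5], 0.69)]
holder_one_seat [([480, -17, 14], 0.92), ([505, -304, 3], 0.64), ([546, 210, 30], 0.64)]
holder_two_seat [([491, 193, 13], 0.82)]
holder_one_latch_near [([426, -4, 34], 0.49)]
holder_one_latch_far [([543, -30, 36], 0.48)]
tape_measure_mid [([478, -21, -2], 0.74), ([540, -26, 32], 0.59), ([692, -233, 17], 0.58)]
sanding_block_mid [([714, 64, 19], 0.76)]
glue_bottle_mid [([480, 446, 68], 0.85)]
side 446.1236145742004 255.5919084330849 195.1385259875612 [[-9.69241564e-01 -8.25505141e-02  2.31853842e-01  2.04194565e+02]
 [-2.45519699e-01  3.89603782e-01 -8.87653632e-01  1.46896106e+03]
 [-1.70548701e-02 -9.17275480e-01 -3.97887957e-01  6.99867988e+02]
 [ 0.00000000e+00  0.00000000e+00  0.00000000e+00  1.00000000e+00]]
battery_center [([496, -303, 33], 0.88)]
battery_foot [([499, -308, -4], 0.71)]
holder_one_seat [([482, -14, 15], 0.59)]
holder_two_seat [([490, 196, 13], 0.61)]
holder_one_latch_near []
holder_one_latch_far [([536, -27, 35], 0.53)]
tape_measure_mid [([693, -229, 19], 0.62), ([436, 178, 30], 0.22), ([480, -20, 1], 0.21)]
sanding_block_mid [([713, 66, 17], 0.51)]
glue_bottle_mid [([477, 444, 70], 0.98)]
```

View pics/top0.png

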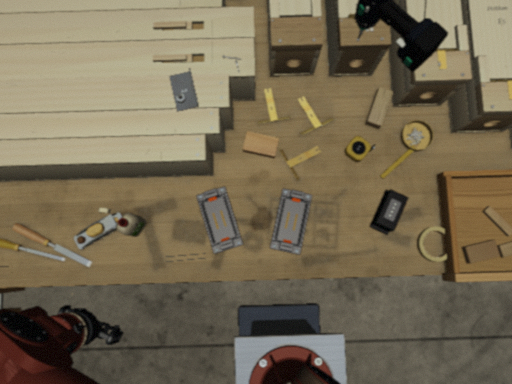

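```bash
python3 - <<'E'
import cv2
im=cv2.imread('pics/top0.png')
a=cv2.resize(im[90:240,150:300],None,fx=4,fy=4,interpolation=cv2.INTER_CUBIC)
cv2.imwrite('pics/hold.png',a)
a=cv2.resize(im[80:230,340:490],None,fx=4,fy=4,interpolation=cv2.INTER_CUBIC)
cv2.imwrite('pics/bat.png',a)
E
```

```text
(no output)
```

The top view shows the battery at about (389,211), the holders at (219,219) and (290,220), the tape at (358,149), the sanding block at (262,144) and the glue bottle at (130,224). Next I need the yaws, from a crop.

```bash
cat > h.py <<'E'
import numpy as np,cv2
from workcell import *
def ray(p,u,v,z):
    P=np.array(p['pose']);d=P[:3,:3]@np.array([(u-p['cx'])/p['fx'],(v-p['cy'])/p['fy'],1]);o=P[:3,3]
    return o+d*(z-o[2])/d[2]
def mask(p,lo,hi,box):
    hsv=cv2.cvtColor(p['img'],cv2.COLOR_BGR2HSV);m=cv2.inRange(hsv,lo,hi)
    k=np.zeros_like(m);x0,y0,x1,y1=box;k[y0:y1,x0:x1]=m[y0:y1,x0:x1];return k
def rectify(p,c,z,half=100,s=3):
    # world-aligned view at height z: +x up, +y left
    P=np.linalg.inv(np.array(p['pose']))
    n=2*half*s;j,i=np.meshgrid(np.arange(n),np.arange(n))
    w=np.stack([c[0]+half-i/s,c[1]+half-j/s,np.full(i.shape,z,float),np.ones(i.shape)],-1)@P.T
    return cv2.remap(p['img'],(p['fx']*w[...,0]/w[...,2]+p['cx']).astype('f4'),(p['fy']*w[...,1]/w[...,2]+p['cy']).astype('f4'),cv2.INTER_CUBIC)
E
python3 - <<'E'
from h import *
p=get_image('top')
for nm,b in(('one',(268,185,315,255)),('two',(195,185,245,255))):
    m=mask(p,(3,150,90),(16,255,255),b)
    n,l,st,c=cv2.connectedComponentsWithStats(m)
    print(nm,[(st[i,4],c[i].round(1),ray(p,*c[i],34).round(1)) for i in range(1,n) if st[i,4]>4])
m=mask(p,(0,0,0),(180,255,60),(360,180,415,240))
n,l,st,c=cv2.connectedComponentsWithStats(m);i=1+st[1:,4].argmax()
print(st[i],c[i])
for z in(0,70):
    pts=np.array([ray(p,u,v,z)[:2] for v,u in np.argwhere(l==i)],'f4');print(z,cv2.minAreaRect(pts))
a=np.hstack([rectify(p,(503,-304),70,66,3),rectify(p,(481,-15),32,66,3)]);
b=np.hstack([rectify(p,(490,194),32,66,3),rectify(p,(503,-304),0,66,3)]);cv2.imwrite('pics/r.png',cv2.resize(np.vstack([a,b]),(600,600)))
E
```

```text
one [(np.int32(26), array([296. , 199.4]), array([541.9, -35.8,  34. ])), (np.int32(16), array([286.9, 241.1]), array([420.6,  -4.5,  34. ]))]
two [(np.int32(27), array([212.2, 198.3]), array([552.4, 211.1,  34. ])), (np.int32(14), array([224.7, 238.9]), array([432.2, 176.5,  34. ]))]
[370 190  38  44 746] [387.30563003 212.17560322]
0 ((501.3205871582031, -315.9606018066406), (71.54496002197266, 130.4226531982422), 63.214046478271484)
70 ((494.71051025390625, -295.83892822265625), (67.9520492553711, 123.87297821044922), 63.21403884887695)
```

View pics/r.png

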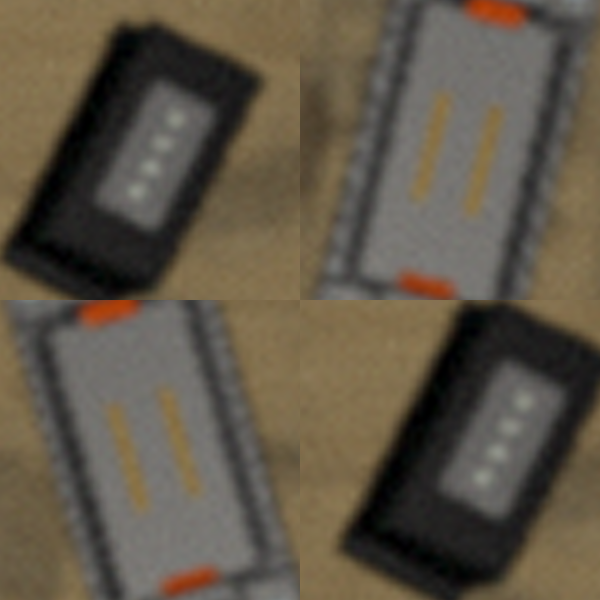

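The battery's long axis is at about -27°, which the tool already matches. Holder one is at about (481,-18) with yaw -14.5°, and holder two at about (492,194) with yaw 16°. I'll travel over the battery first.

```bash
python3 -m crank '[[-0.975,-0.953,0,0,0,0],[-0.975,-0.953,0,0,0,0],[-0.975,-0.953,0,0,0,0],[-0.975,-0.953,0,0,0,0],[-0.975,-0.953,0,0,0,0],[-0.975,-0.953,0,0,0,0],[-0.975,-0.953,0,0,0,0],[-0.975,-0.953,0,0,0,0],[-0.975,-0.953,0,0,0,0],[-0.975,-0.953,0,0,0,0]]' 1
python3 -m crank '[[-0.975,-0.953,0,0,0,0],[-0.975,-0.953,0,0,0,0],[-0.975,-0.953,0,0,0,0],[-0.975,-0.953,0,0,0,0],[-0.975,-0.953,0,0,0,0],[-0.975,-0.953,0,0,0,0],[-0.975,-0.953,0,0,0,0],[-0.975,-0.953,0,0,0,0],[-0.975,-0.953,0,0,0,0],[-0.975,-0.953,0,0,0,0],[-0.975,-0.953,0,0,0,0]]'
python3 - <<'E'
from h import *
p=get_image('side');s=read_state();print(s['time'],s['position'],s['tcp_rot'],s['force'])
cv2.imwrite('pics/s1.png',p['img'])
for n in('side','top'):
    q=get_image(n)
    for k in('battery_center','battery_foot'):print(n,k,[(d['centre'],d['score']) for d in pinpoint(k,q)[:1]])
E
```

```text
time: 2.05
position: [369.4, 80.2, 231.4]
tcp_rot: [0.734, 3.054, 0.0]
force: [0.2, 0.8, 0.1]
gripper_width: 1.001
finger_force: 0.0
time: 3.15
position: [501.3, -303.2, 231.1]
tcp_rot: [-0.725, -3.056, -0.002]
force: [-0.6, 0.7, -0.7]
gripper_width: 1.002
finger_force: 0.0
3.2 [ 501.16623629 -303.15694716  231.35889177] [-7.24783599e-01 -3.05615303e+00 -1.16461720e-03] [0.63164218 0.26144128 0.26131901]
side battery_center [([495.9, -303.1, 36.3], 0.84)]
side battery_foot [([502.8, -302.7, -2.6], 0.76)]
top battery_center [([506.8, -303.7, 35.5], 0.75)]
top battery_foot [([502.5, -304.7, 4.4], 0.59)]
```

View pics/s1.png

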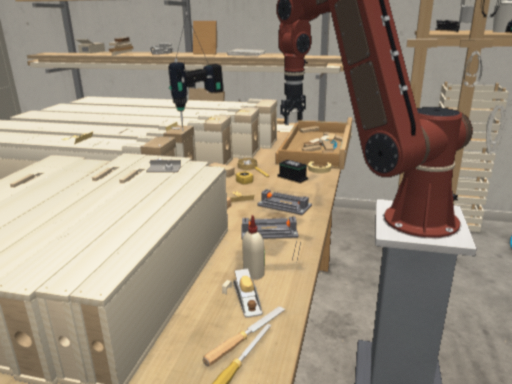

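The side view has the gripper above the battery (about (292,170)) with nothing near it. Descending 205 mm and gripping.

```bash
python3 -m crank '[[0.0,-0.003,0.16,0,0,0],[0.0,-0.003,0.32,0,0,0],[0.0,-0.003,0.45,0,0,0],[0.0,-0.003,0.55,0,0,0],[0.0,-0.003,0.63,0,0,0],[0.0,-0.003,0.68,0,0,0],[0.0,-0.003,0.683,0,0,0],[0.0,-0.003,0.683,0,0,0]]' 1
python3 -m crank '[[0,0,0,0,0,0],[0,0,0,0,0,0],[0,0,0,0,0,0],[0,0,0,0,0,0],[0,0,0,0,0,0],[0,0,0,0,0,0],[0,0,0,0,0,0],[0,0,0,0,0,0]]' -1 70
```

```text
time: 4.3
position: [500.7, -306.3, 26.8]
tcp_rot: [-0.728, -3.056, -0.0]
force: [-0.2, -0.2, 0.7]
gripper_width: 0.998
finger_force: 0.0
time: 5.1
position: [501.5, -306.8, 27.8]
tcp_rot: [0.728, 3.054, -0.001]
force: [-0.0, 0.8, 7.3]
gripper_width: 0.674
finger_force: 76.1
```

```bash
python3 -m crank '[[0,0,-0.05,0,0,0],[0,0,-0.15,0,0,0],[0,0,-0.28,0,0,0],[0,0,-0.4,0,0,0],[0,0,-0.4,0,0,0]]' -1 70
python3 -m crank '[[0.04,0.07,0,0,0,-0.02],[0.12,0.20,0,0,0,-0.07],[0.2,0.34,0,0,0,-0.12],[0.28,0.47,0,0,0,-0.17],[0.36,0.6,0,0,0,-0.22],[0.43,0.72,0,0,0,-0.26],[0.47,0.79,0,0,0,-0.273],[0.491,0.824,0,0,0,-0.273],[0.491,0.824,0,0,0,-0.273],[0.491,0.824,0,0,0,-0.273]]'
python3 - <<'E'
from h import *
s=read_state();print(s['time'],s['position'],s['tcp_rot'],s['force'],s['gripper_width'])
for n in('side','top'):
    q=get_image(n)
    for k in('battery_center','battery_foot','holder_one_seat','holder_one_latch_near','holder_one_latch_far'):print(n,k,[(d['centre'],d['score']) for d in pinpoint(k,q)[:2]])
    x,y=(265,170) if n=='side' else (230,150)
    cv2.imwrite(f'pics/{n}2.png',cv2.resize(q['img'][y:y+110,x:x+110],(560,560),interpolation=cv2.INTER_CUBIC))
a=np.hstack([cv2.imread(f'pics/{n}2.png') for n in('side','top')]);cv2.imwrite('pics/c2.png',cv2.resize(a,(800,400)))
E
```

```text
time: 5.6
position: [503.0, -308.2, 151.6]
tcp_rot: [0.726, 3.049, -0.006]
force: [0.8, -0.3, -3.9]
gripper_width: 0.67
finger_force: 76.1
time: 6.6
position: [480.6, -19.9, 146.2]
tcp_rot: [-0.397, -3.116, 0.001]
force: [-0.3, 0.4, -3.1]
gripper_width: 0.668
finger_force: 76.3
6.6 [480.64617969 -19.85291803 146.15804156] [-3.97134597e-01 -3.11626859e+00  8.35327314e-04] [-0.29346616  0.37874978 -3.14866897] 0.6675477436377547
side battery_center [([473.6, -16.0, 152.5], 0.89)]
side battery_foot [([481.3, -20.0, 115.4], 0.69)]
side holder_one_seat [([482.8, -14.6, 10.3], 0.61)]
side holder_one_latch_near []
side holder_one_latch_far [([536.0, -29.8, 34.6], 0.54)]
top battery_center []
top battery_foot []
top holder_one_seat [([482.6, -18.3, 14.7], 0.54)]
top holder_one_latch_near []
top holder_one_latch_far []
```

View pics/c2.png

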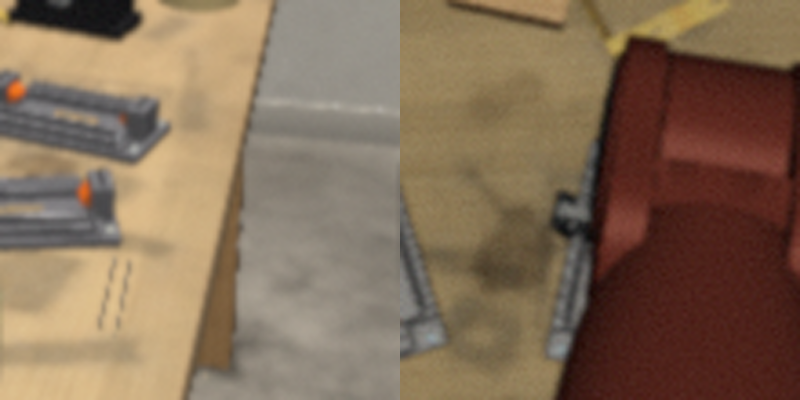

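The arm hides the holder from the top camera, and the side view shows only the holders' ends. I'll refine yaw and centre offline from the first top picture: the relative fit is what counts.

```bash
python3 - <<'E'
from h import *
from scipy.optimize import minimize
p=get_image('top');p['img']=cv2.imread('pics/top0.png')
def ori(c,z,half,guess):
    g=cv2.GaussianBlur(cv2.cvtColor(rectify(p,c,z,half,3),cv2.COLOR_BGR2GRAY),(0,0),2).astype(float)
    gx=cv2.Sobel(g,-1,1,0);gy=cv2.Sobel(g,-1,0,1)
    # world: x=-row, y=-col
    th=np.degrees(np.arctan2(-gx,-gy));w=np.hypot(gx,gy)**2   # gradient angle in world
    out=[]
    for off in(0,90):
        d=(th-off-guess+90)%180-90;m=abs(d)<10
        for _ in range(5):
            k=np.average(d[m],weights=w[m]);m=abs(d-k)<9
        out.append(round(guess+k,2))
    return out # [from x-normal edges, from long edges]
print('h1',ori((481,-20),12,55,-13.5),ori((481,-20),20,90,-13.5))
print('h2',ori((492,194),12,55,16),ori((492,194),20,90,16))
print('bat',ori((501,-306),70,28,-27),ori((501,-306),50,70,-27))
cv2.imwrite('pics/h12.png',np.hstack([rectify(p,(481,-20),12,100,2),rectify(p,(492,194),12,100,2)]))
E
```

```text
h1 [np.float64(-14.91), np.float64(-13.21)] [np.float64(-13.72), np.float64(-13.29)]
h2 [np.float64(17.06), np.float64(15.0)] [np.float64(16.24), np.float64(14.94)]
bat [np.float64(-30.0), np.float64(-26.77)] [np.float64(-28.18), np.float64(-28.22)]
```

View pics/h12.png

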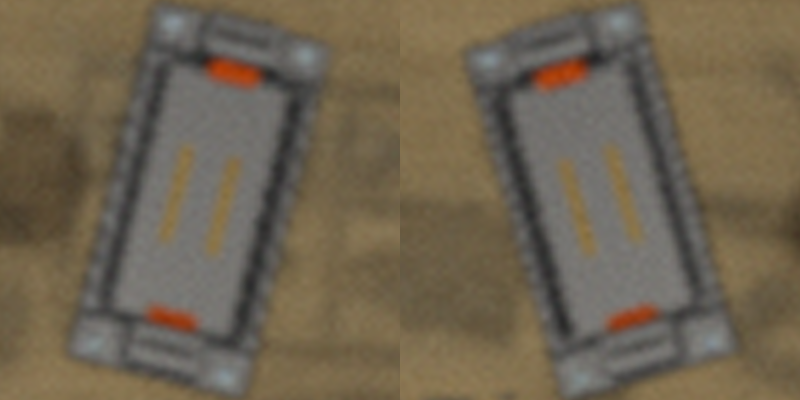

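Centres stay consistent; holder one has yaw ≈ -13.7° and centre (481,-20). Trim the yaw and lower in steps, watching the force.

```bash
python3 -m crank '[[0,0,0.06,0,0,-0.017],[0,0,0.13,0,0,-0.017],[0,0,0.2,0,0,-0.017],[0,0,0.22,0,0,-0.017],[0,0,0.22,0,0,-0.017]]'
python3 -m crank '[[0,0,0.01,0,0,0],[0,0,0.02,0,0,0],[0,0,0.03,0,0,0],[0,0,0.04,0,0,0],[0,0,0.05,0,0,0],[0,0,0.06,0,0,0]]'
python3 -m crank '[[0,0,0.01,0,0,0],[0,0,0.02,0,0,0],[0,0,0.03,0,0,0]]'
```

```text
time: 7.75
position: [480.0, -19.2, 79.9]
tcp_rot: [-0.376, -3.117, -0.0]
force: [-0.5, -0.1, -3.6]
gripper_width: 0.67
finger_force: 76.0
time: 8.35
position: [481.3, -19.4, 62.5]
tcp_rot: [0.376, 3.118, -0.0]
force: [1.8, -1.0, 0.2]
gripper_width: 0.672
finger_force: 76.0
time: 8.65
position: [480.6, -19.3, 53.1]
tcp_rot: [-0.376, -3.119, 0.0]
force: [-2.8, -0.7, -2.7]
gripper_width: 0.667
finger_force: 85.6
```

```bash
python3 -m crank '[[0,0,0.01,0,0,0],[0,0,0.02,0,0,0],[0,0,0.02,0,0,0]]'
python3 -m crank '[[0,0,0.01,0,0,0],[0,0,0.02,0,0,0],[0,0,0.025,0,0,0],[0,0,0.025,0,0,0]]'
```

```text
time: 8.95
position: [482.2, -19.5, 48.7]
tcp_rot: [0.376, 3.116, -0.001]
force: [0.3, 0.9, 17.7]
gripper_width: 0.674
finger_force: 84.2
time: 9.35
position: [480.7, -19.2, 39.7]
tcp_rot: [0.376, 3.119, 0.0]
force: [3.0, 1.2, 1.3]
gripper_width: 0.665
finger_force: 83.5
```

```bash
python3 -m crank '[[0,0,0.005,0,0,0],[0,0,0.01,0,0,0],[0,0,0.01,0,0,0]]'
```

```text
time: 9.65
position: [480.9, -19.2, 39.4]
tcp_rot: [0.376, 3.118, -0.0]
force: [-10.1, 3.9, 47.1]
gripper_width: 0.672
finger_force: 88.6
```

It's home on the floor at TCP z 39.4 (47 N press). Now release and tug gradually.

```bash
python3 -m crank '[[0,0,-0.005,0,0,0],[0,0,-0.01,0,0,0],[0,0,-0.01,0,0,0],[0,0,-0.01,0,0,0]]'
python3 -m crank '[[0,0,-0.003,0,0,0],[0,0,-0.003,0,0,0],[0,0,-0.003,0,0,0]]'
```

```text
time: 10.05
position: [480.6, -19.2, 39.7]
tcp_rot: [-0.376, -3.119, -0.0]
force: [0.6, 1.3, 1.1]
gripper_width: 0.669
finger_force: 83.6
time: 10.35
position: [480.6, -19.2, 40.3]
tcp_rot: [-0.376, -3.119, -0.0]
force: [4.5, 1.7, -12.2]
gripper_width: 0.668
finger_force: 82.6
```

```bash
python3 -m crank '[[0,0,-0.001,0,0,0],[0,0,-0.001,0,0,0],[0,0,-0.001,0,0,0]]'
python3 -m crank '[[0,0,-0.001,0,0,0],[0,0,-0.001,0,0,0],[0,0,-0.001,0,0,0]]'
```

```text
time: 10.65
position: [480.5, -19.2, 40.4]
tcp_rot: [-0.376, -3.118, -0.0]
force: [6.2, 1.9, -16.0]
gripper_width: 0.672
finger_force: 81.7
time: 10.95
position: [480.6, -19.2, 40.5]
tcp_rot: [-0.376, -3.118, -0.0]
force: [8.1, 1.7, -20.5]
gripper_width: 0.669
finger_force: 81.4
```

```bash
python3 -m crank '[[0,0,-0.001,0,0,0],[0,0,-0.001,0,0,0],[0,0,-0.001,0,0,0],[0,0,-0.001,0,0,0],[0,0,-0.001,0,0,0],[0,0,-0.001,0,0,0],[0,0,-0.001,0,0,0],[0,0,-0.001,0,0,0],[0,0,-0.001,0,0,0],[0,0,-0.001,0,0,0]]'
```

```text
time: 11.95
position: [480.6, -19.2, 40.6]
tcp_rot: [-0.376, -3.118, -0.001]
force: [9.0, 0.8, -24.0]
gripper_width: 0.672
finger_force: 80.8
```

Held at about 20 N net. There's 9 N of sideways load that friction could be hiding in, so I'll relieve it and hold the tug again.

```bash
python3 -m crank '[[-0.002,0,0,0,0,0],[-0.004,0,0,0,0,0],[-0.004,0,0,0,0,0],[-0.004,0,0,0,0,0]]'
python3 -m crank '[[0,0,0,0,0,0],[0,0,0,0,0,0],[0,0,0,0,0,0],[0,0,0,0,0,0],[0,0,0,0,0,0],[0,0,0,0,0,0]]'
```

```text
time: 12.35
position: [480.6, -19.2, 40.6]
tcp_rot: [-0.376, -3.116, -0.001]
force: [5.2, 2.6, -26.0]
gripper_width: 0.665
finger_force: 81.4
time: 12.95
position: [480.6, -19.2, 40.5]
tcp_rot: [-0.376, -3.116, -0.001]
force: [4.6, 2.3, -25.0]
gripper_width: 0.672
finger_force: 81.4
```

It holds: about 22 N with little side load. Lower it back to the floor, open, retreat.

```bash
python3 -m crank '[[0,0,0.004,0,0,0],[0,0,0.008,0,0,0],[0,0,0.008,0,0,0]]'
python3 -m crank '[[0,0,0,0,0,0],[0,0,0,0,0,0],[0,0,0,0,0,0],[0,0,0,0,0,0],[0,0,0,0,0,0],[0,0,0,0,0,0]]' 1
python3 -m crank '[[0,0,-0.03,0,0,0],[0,0,-0.1,0,0,0],[0,0,-0.25,0,0,0],[0,0,-0.4,0,0,0],[0,0,-0.55,0,0,0],[0,0.1,-0.6,0,0,0],[0,0.25,-0.6,0,0,0],[0,0.4,-0.6,0,0,0],[0,0.55,-0.6,0,0,0],[0,0.7,-0.6,0,0,0],[0,0.85,-0.6,0,0,0],[0,0.85,-0.6,0,0,0]]'
python3 - <<'E'
from h import *
s=read_state();print(s['time'],s['position'],s['force'])
for n in('side','top'):
    q=get_image(n)
    for k in('battery_foot','battery_center','holder_one_seat'):print(n,k,[(d['centre'],d['score']) for d in pinpoint(k,q)[:1]])
    c=q['img'][150:270,230:350] if n=='top' else q['img'][140:260,220:340]
    cv2.imwrite(f'pics/{n}3.png',cv2.resize(c,(400,400),interpolation=cv2.INTER_CUBIC))
cv2.imwrite('pics/c3.png',np.hstack([cv2.imread(f'pics/{n}3.png') for n in('side','top')]))
E
```

```text
time: 13.25
position: [481.5, -19.4, 39.7]
tcp_rot: [-0.376, -3.119, -0.0]
force: [-0.3, 2.7, -0.9]
gripper_width: 0.673
finger_force: 83.7
time: 13.85
position: [481.8, -19.6, 39.3]
tcp_rot: [0.376, 3.119, -0.0]
force: [-0.2, 0.2, -0.3]
gripper_width: 0.996
finger_force: 0.0
time: 15.05
position: [542.8, 232.8, 219.5]
tcp_rot: [0.369, 3.119, 0.003]
force: [0.4, 0.1, -0.8]
gripper_width: 1.002
finger_force: 0.0
15.05 [542.78164589 232.75008926 219.52550633] [ 0.42955462  0.14338228 -0.84128877]
side battery_foot [([480.1, -17.7, 9.8], 0.66)]
side battery_center [([477.2, -17.4, 44.4], 0.97)]
side holder_one_seat [([482.5, -19.1, 13.8], 0.88)]
top battery_foot [([483.5, -17.2, 13.7], 0.97)]
top battery_center [([484.8, -19.0, 47.5], 0.97)]
top holder_one_seat [([481.2, -17.2, 13.8], 0.65)]
```

View pics/c3.png

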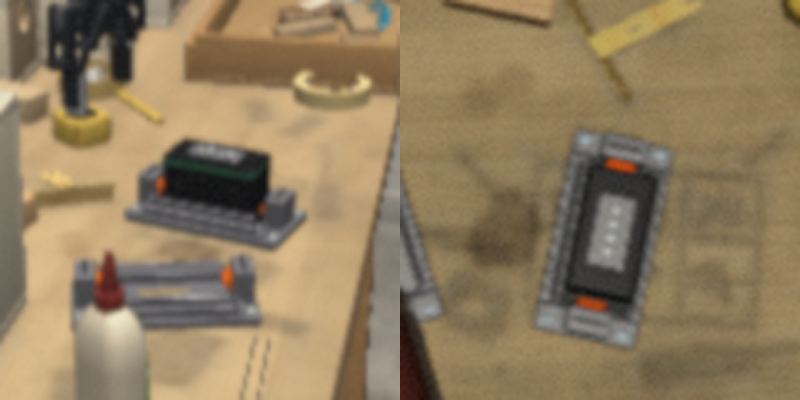

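The battery stands level in holder one (side crop about (218,175), top crop about (610,230)), both orange noses are over its foot, and the gripper is clear. Handing in.

```bash
python3 -c "from workcell import job_done; print(job_done())"
```

```text
the job is handed in; nothing more can be done
None
```

The battery is clipped fully home in holder one, which held tugs of about 17–22 N for over a second, so its latches are good; I released it and handed the job in after about 15 s, with no sign that anything else was disturbed.

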